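# Hold the boiled egg over the salad bowl with tongs

### The arm

A 6-joint arm with a two-finger parallel gripper is mounted at the origin on the work surface. World frame = base frame: x ahead of the robot, y to its left, z up, the work surface at z = 0. Lengths are in m, angles in rad, forces in N, time in s.
With the tool pointing down it reaches from about 0.275 to 0.875 m from the base axis. Payload 12.5 kg.
Tool frame: the origin (TCP) lies midway between the tips of the shut fingers; the grasp point (between the pads) lies 19 mm behind it; x points along the fingers, y is the direction in which the jaws open and shut, and the axes are right-handed (so a half turn about x gives the same grasp; the last joint's range is limited). The gripper opens to 85 mm and grips with 20 to 120 N. Pads are 22 mm wide; open, the fingers measure 114 mm over their backs; the gripper's body (76 mm by 85 mm) begins 54 mm behind the grasp point. The pads swing forward as they close: fully open they stand 13 mm farther back than shut.
Start: joints at [-1.28, 0.351, 1.652, -0, 1.139, -0.085], TCP at [0.202, -0.512, 0.231] pointing down, gripper open.
Joint ranges: [-2.75, 2.75], [-0.79, 2.1], [0.01, 2.65], [-1.57, 4.71], [0.07, 3.14], [-2.87, 2.87]. Speed limits (rad/s): [2.22, 2.22, 2.79, 3.14, 3.14, 3.14].

### API

Orientations are given as [roll, pitch, yaw] about the fixed x, y, z axes, in that order (R = Rz(yaw) Ry(pitch) Rx(roll)).
In Python, from rig import monitor, get_image, calibration, hand_in, models gives the robot as it stands. The module is installed in compiled form; this text tells all that it offers.
- The arm moves only by the tool arm_command, never from a script. Its argument "increments" is a list of rows, each a list of 5 numbers: the shift along the tool's x, y, z in mm, then the turn about the tool's x in degrees, then the closure in counts, from 0 (fully open) to 255 (shut). A call has 1 to 5 rows; each row is the pose to reach, as a shift and turn from the pose commanded when the call began, along the tool's axes at that moment; what a row does not reach only later rows make up. A row lasts 1/10 s, in which the tool goes at most 50 mm and 8.59 degrees, less where a joint would pass 70% of its speed; a pose out of reach is approached as far as the arm can. A call with a gripper value outside its range is refused whole. The fingers move at their own pace and stop on an object; "grip_force" is the grip in N (left out, the last holds). Time passes only in rows, so rows that repeat a pose let the fingers close. It gives the time, the measured TCP pose, the force and the opening at its end, in the units of the state.
- monitor.sense(): the state, without advancing time (a new reading comes with each control period).
- get_image(name): name is "side" or "top"; returns (picture, depth): 420x560x3 uint8, blue, green, red; 420x560 float32, m along the optical axis (not along the pixel's ray), 0 where there is no reading.
- calibration(name): a dict with "fov_y" (degrees; the focal length in pixels is half the picture's height over the tangent of half this angle, whatever the lens; pixels are square), "cx", "cy" (the principal point, pixels), "view" (4x4, takes a point from world to camera coordinates). Camera axes: x right, y up, looking along -z (the intrinsics and any distortion apply to the point x, -y, -z); pixel columns grow to the right and rows downward; lengths in m; the calibration is good to about 2 mm. A picture is of the moment at which its call begins. calibration takes no time and is no camera call.
- hand_in(): hands the job in, once; it reports no verdict.
Trained networks look in the newest picture that a camera, given by its name, has taken for a name from the list of things; names that differ only in an ending like _2 or _b are one class to them, and where a whole thing is asked for, a point or a joint stands for the part that bears it (a point fixed in the world has none). Each returns a list of dicts, best first, with "confidence" (0 to 1); they miss things now and then, are a little off and sometimes report something else, mostly with a low value. They report only what shows in the picture. A call takes as long as a camera call. They do not tell look-alikes from the thing itself.
- models.silhouettes(camera, thing): "mask" (420x560 bool, what is visible of it) and "extent" ([left, top, right, bottom] in pixels, round what is visible of it).
- models.landmark_of(camera, thing): "position" ([column, row] in pixels: a listed point, or the origin of a listed thing).
The state is a dict: "time_s": time; "joints": joint angles; "qvel": joint speeds; "effort": joint torques, N m; "position": TCP position; "tool_rot": TCP orientation; "contact_force": force on the tool from outside, world axes, zero at the start; "moment": the same for the moment, N m; "grip_width": opening from 0.0 (shut) to 1.0 (fully open).
Only numpy, scipy, OpenCV 4.12 (cv2) and the standard library are available. Lean on these libraries where they do the work, as an engineer would, in place of code of your own. Each camera call takes 0.05 s, during which the arm holds its last target. There are 200 camera calls.

### The job

Pick up the kitchen tongs, close them on the boiled egg standing in its egg cup, lift it out and hold it steady in the tongs over the middle of the salad bowl, clear above its rim. Touch the egg only with the tongs, leave the egg cup standing, and do not push the bowl or the other things about. The program finishes while still holding: keep squeezing the tongs with the egg in the air, put nothing down.

Things in the scene. Friction and masses are not known exactly. Their poses are not given: they have to be found in the camera images.
- tongs: Kitchen tongs, steel with black tips, 260 mm long, 120 g, lying with both arms side by side (they close level with the counter). Origin: midway between the arms at the place to grip (about the centre of mass), on the underside; x along the tongs to the tips, z up. Arms: upright strips 26 mm tall, 4 mm thick, straight from x -45 to +50 mm; hinge at x -100 mm; hanging ring behind it.
- tongs_grip (a point): The place to grip: midway between the arms, 13 mm above the tongs' origin. Over the outer faces here: 62 mm open (arms parallel), 42 mm on the egg (each arm then slants 0.10 rad inward to the tips). A spring holds them open: squeezing here takes 9 N to begin, 12 N at the egg; tips press about half of any more. Squeezed to 55 mm they are carried still open. Let go, they spring open.
- tongs_jaw (a point): Point midway between the two tips, 110 mm ahead of the tongs' origin along x and 13 mm above their underside: the egg's middle belongs here. The tips are shallow hollow black pads 16 mm tall (5 to 21 mm above the underside), 34 mm long (x 93 to 127 mm); the gap between them is about 78 mm when open, 44 mm on the egg.
- egg: Boiled egg in its shell, 56 mm tall, 44 mm thick, about 58 g, standing blunt end down in the egg cup. Origin: its lowest point, z up the egg.
- egg_middle (a point): The centre of the egg at its thickest height, 25 mm above its lowest point, about 55 mm above the counter at the start; 15 mm higher than the egg cup's rim.
- egg_cup: White ceramic egg cup, loose, 150 g, 40 mm tall, 46 mm across the rim, 50 mm across the foot. Its hollow is 10 mm deep. Origin: centre of its underside. It stands on one side of the work area, the bowl on the other; which side varies.
- bowl: White ceramic salad bowl, 600 g, 156 mm across the rim, 70 mm tall, with chopped salad in it. Origin: centre of its underside, z up.
- jar: Bystander: amber glass jar with a steel cap, 54 mm across, 85 mm tall, loose. Origin: centre of its underside.
- onion_half: Bystander: half an onion lying on its cut face, 66 mm across, 36 mm tall, loose. Origin: centre of its underside.
- spoon: Bystander: steel spoon lying on the counter, loose, handle to its -x. Origin: near its middle, on the underside.
Not all that is in view belongs to the job. What is shaped like the bowl but green, orange or purple is not meant.

How it is judged:
By the outcome, as a careful person would: the job done as asked, in the order asked, and still so for the second after the job is handed in, while the arm keeps its last pose, push and grip.
It also fails if it takes over 48 s, if anything falls off the work surface, if the arm or the gripper's body presses on something with over 40 N, if the wrist force passes 120 N, or if a joint passes its speed limit or range.

## Working session

There is one attempt and no reset: what is moved stays moved. The work goes in short steps, Python scripts to look and compute and a tool call to move; the robot and the scene stay as the last step left them, time stands still between calls to the robot, and variables do not carry over. Pictures are saved under pics/ and viewed, about 8 in all and at most 12, crops included, and the job is handed in when it is done.

Besides the shell and the picture viewer there is one more tool, called after "Emit:" as name([rows], argument=value, ...), one row to a line, values as JSON. arm_command: Moves the arm, as the interface text tells. Its arguments: {"type":"object","properties":{"increments":{"type":"array","items":{"type":"array","items":{"type":"number"}}},"grip_force":{"type":"number"}},"required":["increments"]}

```bash
mkdir -p pics
cat > h.py <<'E'
import numpy as np, cv2
from rig import monitor, get_image, calibration, hand_in, models
def ray(cam,px):
    c=calibration(cam); f=210/np.tan(np.radians(c['fov_y'])/2)
    V=np.array(c['view']); R=V[:3,:3]; t=V[:3,3]
    d=np.array([(px[0]-c['cx'])/f,-(px[1]-c['cy'])/f,-1.0])
    return -R.T@t, R.T@d
def atz(cam,px,z):
    o,d=ray(cam,px); return o+d*(z-o[2])/d[2]
def cloud(cam,depth,mask):
    c=calibration(cam); f=210/np.tan(np.radians(c['fov_y'])/2)
    V=np.array(c['view']); v,u=np.nonzero(mask&(depth>0)); z=depth[v,u]
    P=np.stack([(u-c['cx'])/f*z,-(v-c['cy'])/f*z,-z],1)
    return (P-V[:3,3])@V[:3,:3], u, v
E
python3 - <<'E'
from h import *
np.set_printoptions(precision=4,suppress=True)
print({k:v for k,v in monitor.sense().items()})
for c in('top','side'):
    im,d=get_image(c); cv2.imwrite(f'pics/{c}0.png',im); np.save(f'{c}0.npy',d)
    k=calibration(c); print(c,{a:b for a,b in k.items() if a!='view'}, ray(c,(280,210)))
    for t in ('tongs','egg','egg_cup','bowl','jar','onion_half','spoon'):
        for r in models.silhouettes(c,t)[:2]:
            P,_,_=cloud(c,d,r['mask']); 
            if len(P): print(c,t,round(r['confidence'],2),r['extent'],np.median(P,0),P.min(0),P.max(0))
    for t,z in (('tongs_grip',.013),('tongs_jaw',.013),('egg_middle',.055),('egg_cup',0),('bowl',0),('tongs',0)):
        for r in models.landmark_of(c,t)[:2]: print(c,t,round(r['confidence'],2),r['position'],atz(c,r['position'],z))
E
```

```text
{'time_s': 0.0, 'joints': array([-1.2796,  0.3513,  1.6525,  0.    ,  1.1391, -0.0846]), 'qvel': array([-0.0008, -0.0007,  0.0012,  0.0013, -0.0009,  0.0002]), 'effort': array([  0.0006, -50.6101, -29.141 ,  -0.    ,   0.0045,   0.    ]), 'position': array([ 0.2018, -0.5113,  0.2307]), 'tool_rot': array([-1.6586,  1.5696,  1.8587]), 'contact_force': array([-0.2294, -1.7863, -1.2211]), 'moment': array([0.0209, 0.0094, 0.0252]), 'grip_width': 0.9991393080670398}
top {'fov_y': 42.480300328323914, 'cx': 268.3726419640093, 'cy': 207.69637095249388} (array([ 0.309 , -0.1063,  1.4469]), array([ 0.1743, -0.0098, -0.9849]))
top tongs 0.71 [196.8, 188.4, 246.0, 275.2] [0.4899 0.0689 0.0216] [ 0.3903 -0.029  -0.0083] [0.618  0.0968 0.034 ]
top egg 0.66 [119.2, 218.0, 132.5, 233.8] [0.505  0.2749 0.0788] [0.4885 0.2596 0.0575] [0.5243 0.2954 0.0928]
top egg 0.65 [257.5, 116.1, 279.6, 143.7] [ 0.765  -0.0899  0.0815] [ 0.7466 -0.1147 -0.0077] [ 0.8299 -0.0618  0.0923]
top egg_cup 0.55 [126.6, 222.0, 138.8, 240.3] [0.4971 0.2645 0.0082] [ 0.4832  0.2567 -0.004 ] [0.5278 0.2886 0.0514]
top bowl 0.9
[... 2320 characters left out ...]
6  0.0872]
side spoon 0.5 [323.0, 159.4, 362.0, 168.5] [ 0.5119 -0.4893  0.0126] [ 0.4722 -0.5193 -0.0005] [ 0.56   -0.4588  0.0216]
side tongs_grip 0.7 [290.3, 281.0] [0.4927 0.051  0.013 ]
side tongs_jaw 0.87 [247.7, 259.3] [0.599  0.0095 0.013 ]
side egg_middle 0.69 [232.9, 343.5] [0.5144 0.2754 0.055 ]
side egg_middle 0.54 [248.0, 256.0] [0.579  0.0511 0.055 ]
side egg_cup 0.69 [237.5, 370.0] [ 0.5091  0.2786 -0.    ]
side egg_cup 0.48 [290.0, 277.4] [0.502  0.0251 0.    ]
side bowl 0.86 [224.8, 198.9] [ 0.7565 -0.2255  0.    ]
side bowl 0.79 [300.6, 203.1] [ 0.5678 -0.2602  0.    ]
side tongs 0.73 [168.7, 270.2] [0.7481 0.0757 0.    ]
side tongs 0.6 [291.2, 284.1] [0.4932 0.0444 0.    ]
```

View pics/top0.png

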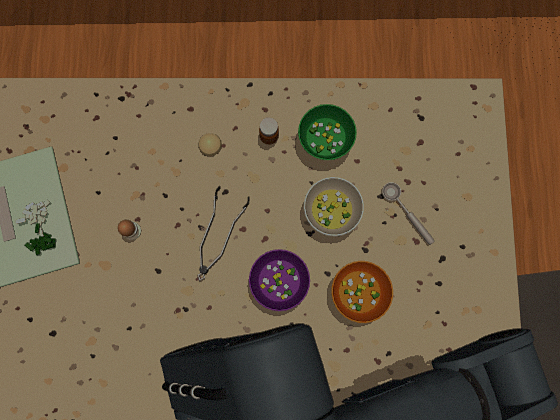

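View pics/side0.png

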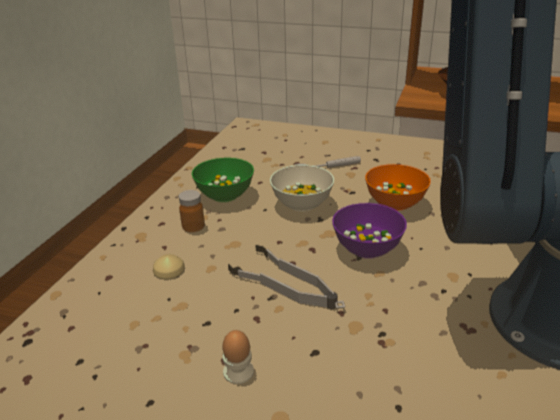

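White bowl is at about (331,206) in the top view, egg in its cup at (128,229), tongs lie from hinge (203,271) to tips (218,188) and (247,200). Now I fit the tongs' pose, the egg and the bowl, using the silhouettes.

```bash
cat > fit.py <<'E'
from h import *
from scipy.optimize import least_squares
from scipy.spatial.transform import Rotation as Ro
np.set_printoptions(precision=4,suppress=True)
def seg(a,b,n=40): return np.linspace(a,b,n)
h=[seg((-100,8),(-45,29)),seg((-45,29),(50,29)),seg((50,29),(95,40)),seg((95,40),(127,40))]
T=np.vstack(h); T=np.vstack([T,T*[1,-1],seg((-130,0),(-100,0))])/1000
from scipy.spatial import cKDTree
def fit(cam,z,p0=(.493,.047,-.34)):
    get_image(cam); m=max(models.silhouettes(cam,'tongs'),key=lambda r:r['confidence'])['mask']
    v,u=np.nonzero(m); P=np.array([atz(cam,q,z)[:2] for q in zip(u,v)]); tr=cKDTree(P)
    def res(p):
        c,s=np.cos(p[2]),np.sin(p[2]); R=np.array([[c,-s],[s,c]]); W=T@R.T+p[:2]
        return np.r_[tr.query(W)[0],cKDTree(W).query(P)[0]]
    r=least_squares(res,p0,loss='soft_l1',f_scale=.003); return r.x, np.median(res(r.x))
if __name__=='__main__':
    print('tongs top',fit('top',.02)); print('tongs side',fit('side',.013))
    for cam in('top','side'):
        for r in models.silhouettes(cam,'egg'):
            e=r['extent']; v,u=np.nonzero(r['mask'])
            print(cam,'egg',r['confidence'],e,atz(cam,(u.mean(),v.mean()),.058))
        for r in models.silhouettes(cam,'bowl'):
            e=r['extent']; print(cam,'bowl',r['confidence'],e,atz(cam,((e[0]+e[2])/2,(e[1]+e[3])/2),.06 if cam=='top' else .04))
    s=monitor.sense(); print(Ro.from_euler('xyz',s['tool_rot']).as_matrix())
E
python3 fit.py
```

```text
tongs top (array([ 0.4941,  0.0475, -0.3535]), np.float64(0.0017214393148842614))
tongs side (array([ 0.4922,  0.0502, -0.3574]), np.float64(0.004979620797175493))
top egg 0.77 [117.3, 220.0, 134.3, 235.8] [0.5081 0.2813 0.058 ]
top bowl 0.77 [298.9, 107.3, 356.5, 160.1] [ 0.762  -0.2473  0.06  ]
top bowl 0.73 [332.2, 262.0, 388.3, 322.8] [ 0.3433 -0.3236  0.06  ]
top bowl 0.7 [250.4, 251.1, 310.4, 310.9] [ 0.3709 -0.1214  0.06  ]
top bowl 0.57 [302.2, 179.5, 364.4, 239.3] [ 0.5565 -0.2589  0.06  ]
side egg 0.74 [222.2, 329.4, 250.6, 364.4] [0.5061 0.2822 0.058 ]
side bowl 0.97 [189.0, 159.7, 254.9, 202.0] [ 0.7691 -0.244   0.04  ]
side bowl 0.89 [365.2, 163.2, 431.9, 210.7] [ 0.3422 -0.3374  0.04  ]
side bowl 0.72 [268.9, 165.8, 333.0, 209.9] [ 0.5684 -0.2657  0.04  ]
side bowl 0.65 [333.6, 205.5, 406.3, 257.7] [ 0.3713 -0.1245  0.04  ]
[[-0.      0.3671 -0.9302]
 [-0.     -0.9302 -0.3671]
 [-1.      0.      0.    ]]
```

Emit:
arm_command([
  [0, -32, -37, -8.5, 0],
  [0, -64, -74, -17, 0],
  [0, -96, -111, -25.5, 0],
  [0, -128, -148, -34, 0],
  [0, -160, -185, -42.5, 0],
], grip_force=20)

```text
time_s: 2.3
position: [0.3157, -0.2932, 0.2314]
tool_rot: [1.275, 1.57, -0.743]
contact_force: [0.3, -0.2, 0.1]
grip_width: 1.0
```

```bash
cat > go.py <<'E'
import sys
from h import *
from scipy.spatial.transform import Rotation as Ro
np.set_printoptions(precision=4,suppress=True)
# target x y z  tool-y yaw deg
s=monitor.sense(); R=Ro.from_euler('xyz',s['tool_rot']).as_matrix()
x,y,z,a=map(float,sys.argv[1:5])
print('mm',1000*R.T@(np.array([x,y,z])-s['position']),'turn',-((a-np.degrees(np.arctan2(R[1,1],R[0,1]))+180)%360-180))
print(s['time_s'],s['position'],s['joints'],s['contact_force'],s['grip_width'],'tilt',R[:,0])
E
python3 go.py .4935 .0485 .15 69.7
```

```text
mm [  81.3897   12.3369 -384.9537] turn -95.34458291758011
2.3 [ 0.3157 -0.2932  0.2314] [-0.8565  0.1305  1.94    0.0001  1.0705 -0.409 ] [ 0.3379 -0.2233  0.1054] 1.000230979968407 tilt [ 0.0004 -0.0004 -1.    ]
```

Emit:
arm_command([
  [0, 2, -48, -8.5, 0],
  [0, 4, -96, -17, 0],
  [0, 6, -144, -25.5, 0],
  [0, 8, -192, -34, 0],
  [0, 8, -240, -42.5, 0],
])

```text
time_s: 2.8
position: [0.4283, -0.0807, 0.2316]
tool_rot: [0.935, 1.57, -0.342]
contact_force: [0.5, -0.1, -0.0]
grip_width: 0.999
```

```bash
python3 go.py .4935 .0485 .15 69.7
```

```text
mm [  81.5987   99.8767 -104.7625] turn -52.82010807086948
2.8 [ 0.4283 -0.0807  0.2316] [-0.2932  0.1397  1.9288 -0.      1.0722 -0.5878] [ 0.4887 -0.1099 -0.0384] 0.9985377835100829 tilt [ 0.0008 -0.0003 -1.    ]
```

Emit:
arm_command([
  [0, 25, -26, -8.5, 0],
  [15, 50, -52, -17, 0],
  [30, 75, -79, -25.5, 0],
  [55, 100, -105, -34, 0],
  [75, 100, -105, -42.5, 0],
])

```text
time_s: 3.3
position: [0.4947, 0.0494, 0.1552]
tool_rot: [1.067, 1.57, 0.536]
contact_force: [-0.4, -0.1, 0.1]
grip_width: 1.004
```

```bash
python3 go.py .4935 .0485 .10 69.7; python3 fit.py | grep tongs; python3 -c "
from h import *
im,d=get_image('side'); cv2.imwrite('pics/s1.png',cv2.resize(im[200:360,180:400],None,fx=3,fy=3))"
```

```text
mm [55.2455 -1.4475 -0.575 ] turn -10.152022111470728
3.3 [0.4947 0.0494 0.1552] [ 0.0057  0.3546  1.8606  0.0006  0.9255 -1.034 ] [-0.4256 -0.1364  0.087 ] 1.0042925390447293 tilt [ 0.0008  0.0005 -1.    ]
tongs top (array([ 0.5223,  0.014 , -0.3309]), np.float64(0.03694221044380021))
tongs side (array([ 0.4941,  0.0496, -0.3612]), np.float64(0.005031605212148359))
```

View pics/s1.png

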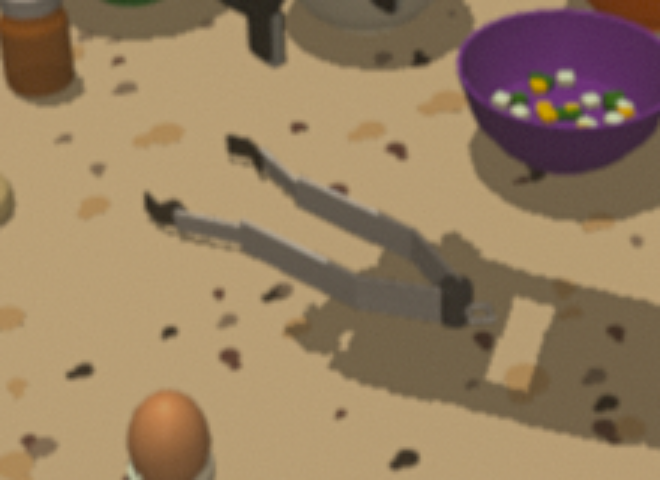

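The tongs lie undisturbed between tips (150,205)/(240,150) and hinge (455,300) in the crop, with the gripper above them. Turn and descend.

Emit:
arm_command([
  [20, -1, 0, -5, 0],
  [60, -1, 0, -10.1, 0],
  [100, -1, 0, -10.1, 0],
  [130, -1, 0, -10.1, 0],
  [130, -1, 0, -10.1, 0],
])

```text
time_s: 4.25
position: [0.4911, 0.0454, 0.0239]
tool_rot: [-2.779, 1.565, 3.138]
contact_force: [-0.1, -0.6, 0.6]
grip_width: 0.998
```

```bash
python3 go.py .4935 .0485 -.002 69.6; python3 -c "
from h import *
im,d=get_image('side'); cv2.imwrite('pics/s2.png',cv2.resize(im[180:360,200:400],None,fx=3.3,fy=3.3))"
```

```text
mm [25.8451  3.8216  1.2316] turn -0.5516040608366666
4.25 [0.4911 0.0454 0.0239] [-0.0023  0.58    1.9307  0.      0.6361 -1.2074] [-0.1173 -0.6387  0.6192] 0.9979595995991547 tilt [-0.0053  0.     -1.    ]
```

View pics/s2.png

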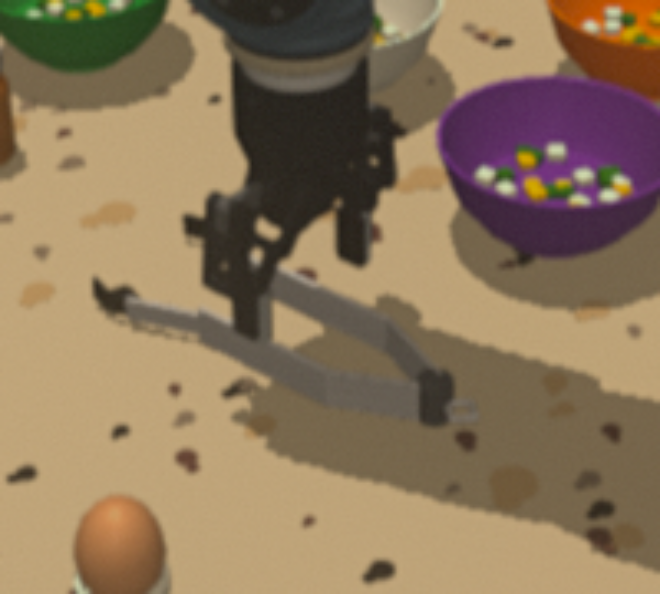

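Emit:
arm_command([
  [0, 4, 1, -0.5, 0],
  [8, 4, 1, -0.5, 0],
  [16, 4, 1, -0.5, 0],
  [25, 4, 1, -0.5, 0],
  [25, 4, 1, -0.5, 0],
])

```text
time_s: 4.8
position: [0.4947, 0.049, 0.0003]
tool_rot: [-2.781, 1.569, -3.137]
contact_force: [0.2, -0.3, 0.0]
grip_width: 1.001
```

```bash
python3 go.py .4935 .0485 -.002 69.6; python3 fit.py | grep 'tongs side'
```

```text
mm [ 2.2621 -0.8931 -0.92  ] turn 0.026662354011023126
4.8 [0.4947 0.049  0.0003] [ 0.0051  0.6301  1.9254  0.      0.5878 -1.2101] [ 0.177  -0.2955  0.0454] 1.000770669519804 tilt [-0.0017 -0.     -1.    ]Traceback (most recent call last):
  File "fit.py", line 17, in <module>
    print('tongs top',fit('top',.02)); print('tongs side',fit('side',.013))
                      ~~~^^^^^^^^^^^
  File "fit.py", line 10, in fit
    get_image(cam); m=max(models.silhouettes(cam,'tongs'),key=lambda r:r['confidence'])['mask']
                      ~~~^^^^^^^^^^^^^^^^^^^^^^^^^^^^^^^^^^^^^^^^^^^^^^^^^^^^^^^^^^^^^^
ValueError: max() iterable argument is empty
```

Emit:
arm_command([
  [2, 0, 0, 0, 40],
  [2, 0, 0, 0, 60],
  [2, 0, 0, 0, 75],
  [2, 0, 0, 0, 84],
  [2, 0, 0, 0, 84],
])

```text
time_s: 5.4
position: [0.496, 0.049, 0.0004]
tool_rot: [0.281, 1.569, -0.075]
contact_force: [-2.5, -2.2, 14.5]
grip_width: 0.674
```

```bash
python3 go.py .4935 .0485 -.002 69.6
```

```text
mm [ 2.3878 -1.3476 -2.2221] turn 0.04540869746108456
5.4 [0.496  0.049  0.0004] [ 0.0051  0.6304  1.9241 -0.0002  0.5855 -1.2103] [-2.5133 -2.1588 14.4585] 0.6743871330367426 tilt [ 0.0015 -0.0001 -1.    ]
```

Emit:
arm_command([
  [-2, 0, 0, 0, 86],
  [-3, 0, 0, 0, 90],
  [-3, 0, 0, 0, 92],
  [-3, 0, 0, 0, 92],
])

```text
time_s: 5.8
position: [0.4952, 0.0491, 0.0022]
tool_rot: [-2.842, 1.571, 3.085]
contact_force: [-0.2, 0.6, -0.8]
grip_width: 0.64
```

```bash
python3 go.py .4935 .0485 .1 69.6
```

```text
mm [-97.8392  -1.122   -1.4457] turn 0.029447421112649863
5.8 [0.4952 0.0491 0.0022] [ 0.0051  0.6265  1.9249  0.      0.5905 -1.2101] [-0.2333  0.5734 -0.807 ] 0.6395177769648093 tilt [-0.0003  0.     -1.    ]
```

Emit:
arm_command([
  [-10, 0, 0, 0, 92],
  [-30, 0, 0, 0, 92],
  [-60, 0, 0, 0, 92],
  [-90, 0, 0, 0, 92],
  [-90, 0, 0, 0, 92],
])

```text
time_s: 6.3
position: [0.4973, 0.0491, 0.0961]
tool_rot: [0.36, 1.565, 0.005]
contact_force: [0.5, 0.7, -0.6]
grip_width: 0.646
```

```bash
python3 go.py .4935 .0485 .15 69.6;  python3 -c "
from h import *
im,d=get_image('side'); np.save('s3.npy',d); cv2.imwrite('pics/s3.png',cv2.resize(im[120:340,200:420],None,fx=2.7,fy=2.7))
for t in ('tongs_jaw','tongs_grip','tongs'):
  for r in models.landmark_of('side',t): print(t,r,atz('side',r['position'],.10))
for r in models.silhouettes('side','tongs'):
  print(r['extent'],r['confidence']); np.save('m3.npy',r['mask']); break
"
```

```text
mm [-53.9609  -1.7581  -3.0417] turn 0.035198394867165916
6.3 [0.4973 0.0491 0.0961] [ 0.0052  0.4514  1.8972 -0.      0.7868 -1.2101] [ 0.4753  0.6827 -0.6242] 0.6455755695193873 tilt [ 0.0061  0.     -1.    ]
tongs_jaw {'position': [243.3, 216.5], 'confidence': 0.73} [ 0.61325877 -0.01534809  0.1       ]
tongs_grip {'position': [287.5, 239.0], 'confidence': 0.85} [0.50205129 0.03506479 0.1       ]
tongs_grip {'position': [235.3, 345.3], 'confidence': 0.6} [0.48886054 0.31771523 0.1       ]
tongs {'position': [169.8, 273.0], 'confidence': 0.69} [0.66551688 0.19345434 0.1       ]
tongs {'position': [288.2, 245.4], 'confidence': 0.61} [0.49418574 0.05463201 0.1       ]
tongs {'position': [236.4, 359.2], 'confidence': 0.38} [0.47677547 0.342084   0.1       ]
tongs {'position': [233.3, 344.9], 'confidence': 0.32} [0.49198231 0.31785064 0.1       ]
[226.8, 210.2, 344.9, 271.7] 0.95
```

View pics/s3.png

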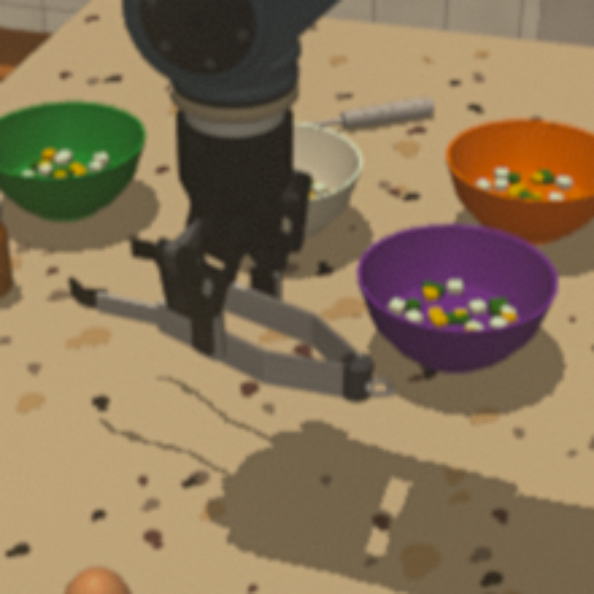

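The tongs hang level in the gripper, arms open. I measure them in the tool frame from the depth.

```bash
cat > tg.py <<'E'
import sys
from h import *
np.set_printoptions(precision=4,suppress=True)
def rel(cam,prev=None):
    im,d=get_image(cam); r=models.silhouettes(cam,'tongs')[0]; P,_,_=cloud(cam,d,r['mask'])
    s=monitor.sense(); a=np.radians(-20.4); q=P-s['position']; c,s_=np.cos(a),np.sin(a)
    return np.stack([q[:,0]*c+q[:,1]*s_,-q[:,0]*s_+q[:,1]*c,q[:,2]],1), s
for cam in('side','top'):
  try:
    Q,s=rel(cam)
    Q=Q[(abs(Q[:,1])<.06)&(Q[:,2]<.06)&(Q[:,2]>-.03)]
    for lo in (-.13,-.1,-.075,-.05,.03,.05,.07,.09,.11):
        p=Q[(Q[:,0]>lo)&(Q[:,0]<lo+.02)]
        for sg in(-1,1):
            k=p[p[:,1]*sg>0]
            if len(k)>3: print(cam,lo,sg,len(k),'y',np.median(k[:,1]),'z',np.percentile(k[:,2],[5,50,95]))
    print(Q[:,0].min(),Q[:,0].max())
  except Exception as e: print(cam,e)
E
python3 tg.py
```

```text
side -0.13 -1 26 y -0.004387312135065588 z [0.0098 0.012  0.0195]
side -0.13 1 40 y 0.004726578916313895 z [0.0042 0.0123 0.022 ]
side -0.1 -1 39 y -0.0087467261669791 z [0.0175 0.0233 0.025 ]
side -0.1 1 154 y 0.011245693056809137 z [-0.0001  0.0133  0.0244]
side -0.075 -1 85 y -0.01781018904004211 z [0.0016 0.0148 0.0244]
side -0.075 1 148 y 0.021185659090417055 z [-0.0002  0.0124  0.0242]
side -0.05 -1 105 y -0.024748084659444707 z [-0.0005  0.0135  0.0243]
side -0.05 1 112 y 0.02845449400631075 z [-0.0004  0.0137  0.024 ]
side 0.03 -1 16 y -0.020909841475075595 z [0.0057 0.0127 0.0182]
side 0.03 1 84 y 0.02667324928468229 z [0.0001 0.0115 0.0221]
side 0.05 1 77 y 0.029610936696423708 z [0.0043 0.0129 0.0194]
side 0.07 1 73 y 0.035091045073116674 z [0.0042 0.0122 0.0194]
side 0.09 -1 11 y -0.0336661307631754 z [0.0052 0.0114 0.0184]
side 0.09 1 69 y 0.03883897811733818 z [0.0046 0.0129 0.0198]
side 0.11 -1 52 y -0.03196044612135434 z [0.0051 0.0127 0.019 ]
side 0.11 1 32 y 0.03863582606416817 z [0.0062 0.0132 0.0192]
-0.12875054176965783 0.1270477109080284
top list index out of range
```

Emit:
arm_command([
  [-30, 10, -8, 0, 92],
  [-50, 45, -36, 0, 92],
  [-50, 75, -62, 0, 92],
  [-50, 110, -90, 0, 92],
  [-50, 140, -115, 0, 92],
])

```text
time_s: 7.25
position: [0.4354, 0.222, 0.1422]
tool_rot: [3.013, 1.571, 2.657]
contact_force: [0.3, -0.1, -1.1]
grip_width: 0.639
```

Emit:
arm_command([
  [0, 30, -24, 0, 92],
  [0, 55, -45, 0, 92],
  [0, 73, -59, 0, 92],
  [0, 78, -63, 0, 92],
  [0, 78, -63, 0, 92],
])

```text
time_s: 7.75
position: [0.404, 0.3156, 0.1419]
tool_rot: [-2.098, 1.57, -2.452]
contact_force: [1.0, 0.1, -0.4]
grip_width: 0.641
```

```bash
python3 go.py .404 .320 .044 69.6; python3 tg.py;  python3 -c "
from h import *
np.set_printoptions(precision=4,suppress=True)
im,d=get_image('side'); cv2.imwrite('pics/s4.png',cv2.resize(im[220:420,160:380],None,fx=2.8,fy=2.8))
im,d=get_image('top'); cv2.imwrite('pics/t4.png',cv2.resize(im[160:300,60:240],None,fx=3.5,fy=3.5))
for c in('side','top'):
  for r in models.silhouettes(c,'egg'):
    v,u=np.nonzero(r['mask']); print(c,r['confidence'],r['extent'],atz(c,(u.mean(),v.mean()),.058))
  for r in models.landmark_of(c,'egg_middle'): print(c,r['confidence'],atz(c,r['position'],.055))
  for r in models.landmark_of(c,'tongs_jaw'): print(c,'jaw',r['confidence'],atz(c,r['position'],monitor.sense()['position'][2]+.012))
"
```

```text
mm [97.927   4.1688 -1.5359] turn 0.10793045885304764
7.75 [0.404  0.3156 0.1419] [ 0.5723  0.4003  1.8306 -0.0001  0.9113 -0.6442] [ 1.0485  0.1463 -0.37  ] 0.6405581952673409 tilt [-0.0005 -0.0004 -1.    ]
side -0.13 -1 59 y -0.0039191270466701275 z [0.0101 0.0126 0.0197]
side -0.13 1 83 y 0.004421976911588792 z [0.005  0.0121 0.0214]
side -0.1 -1 94 y -0.008957838703673586 z [0.0128 0.0232 0.0249]
side -0.1 1 288 y 0.011784894853794527 z [0.     0.0147 0.0246]
side -0.075 -1 161 y -0.017613579461940847 z [0.0001 0.0147 0.0239]
side -0.075 1 263 y 0.022032748365431447 z [0.0002 0.0127 0.024 ]
side -0.05 -1 183 y -0.024295913539986447 z [-0.0005  0.013   0.0242]
side -0.05 1 203 y 0.029238520911935243 z [-0.0004  0.0138  0.0239]
side 0.03 -1 15 y -0.020476866608843694 z [0.0209 0.0227 0.0237]
side 0.03 1 78 y 0.0275023640451751 z [-0.0001  0.0067  0.0205]
side 0.05 1 127 y 0.030392122071725803 z [0.0046 0.0127 0.0196]
side 0.07 -1 44 y -0.029058212198680843 z [0.0071 0.0174 0.0202]
side 0.07 1 130 y 0.03635373767889233 z [0.0046 0.013  0.0197]
side 0.09 -1 85 y -0.030569007414733673
[... 554 characters left out ...]
068 0.0168 0.0231]
top 0.07 1 30 y 0.03166348339008606 z [0.0107 0.017  0.0244]
top 0.09 -1 30 y -0.03513957780713642 z [0.007  0.0177 0.0246]
top 0.09 1 30 y 0.03536395987822941 z [0.0063 0.0182 0.0237]
top 0.11 -1 16 y -0.03568495576922494 z [0.0115 0.02   0.0237]
top 0.11 1 26 y 0.035966797485491614 z [0.0057 0.0184 0.0233]
-0.022466899926042835 0.12597985966407318
side 0.75 [220.5, 331.4, 249.8, 362.3] [0.5061 0.2827 0.058 ]
side 0.67 [0.5113 0.2785 0.055 ]
side jaw 0.67 [0.5085 0.2728 0.1543]
top 0.46 [119.6, 218.1, 135.1, 234.4] [0.5081 0.2835 0.058 ]
top 0.64 [0.5166 0.2808 0.055 ]
top 0.21 [0.5279 0.3019 0.055 ]
top jaw 0.6 [0.5    0.2801 0.1543]
top jaw 0.6 [ 0.7314 -0.0822  0.1543]
```

View pics/s4.png

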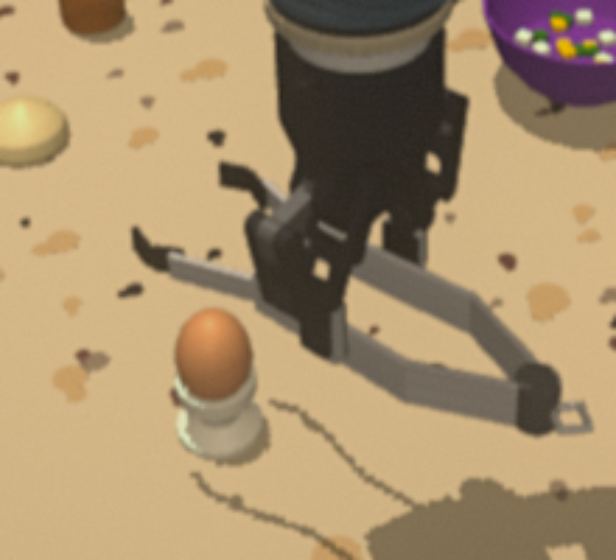

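Tongs sit symmetric about the tool; tips (140,240)/(230,175) are above and beside the egg at (213,355). One egg fit from depth of both cameras, then descend.

Run:
```python
from h import *
from scipy.optimize import least_squares
np.set_printoptions(precision=4,suppress=True)
A=[]
for c in('side','top'):
    im,d=get_image(c); hsv=cv2.cvtColor(im,cv2.COLOR_BGR2HSV)
    P,u,v=cloud(c,d,np.ones(d.shape,bool))
    k=(abs(P[:,0]-.507)<.035)&(abs(P[:,1]-.282)<.035)&(P[:,2]>.046)&(P[:,2]<.09); P=P[k]
    def res(p): 
        q=P-[p[0],p[1],p[2]]; q=q/np.where(q[:,2:]>0,[[.022,.022,.031]],[[.022,.022,.025]]); return (np.linalg.norm(q,axis=1)-1)*.022
    r=least_squares(res,(.507,.282,.055),loss='soft_l1',f_scale=.002); print(c,len(P),r.x,np.median(abs(r.fun)))
```

```text
side 693 [0.5069 0.2809 0.0542] 0.0005553434842393283
top 171 [0.5074 0.2809 0.0551] 0.0009329881068947698
```

Emit:
arm_command([
  [15, 3, -1, 0, 92],
  [30, 3, -1, 0, 92],
  [40, 3, -1, 0, 92],
  [45, 3, -1, 0, 92],
  [45, 3, -1, 0, 92],
])

```text
time_s: 8.95
position: [0.4043, 0.3184, 0.0969]
tool_rot: [-2.21, 1.57, -2.566]
contact_force: [0.7, 0.7, -1.0]
grip_width: 0.64
```

```bash
python3 go.py .4039 .3193 .044 69.6
```

```text
mm [52.8568  0.7614 -0.6535] turn 0.03239468169704196
8.95 [0.4043 0.3184 0.0969] [ 0.5766  0.4745  1.8538  0.      0.8142 -0.6387] [ 0.7301  0.6513 -1.0295] 0.640010949752304 tilt [-0.0008 -0.0005 -1.    ]
```

Emit:
arm_command([
  [15, 1, 0, 0, 92],
  [30, 1, 0, 0, 92],
  [43, 1, 0, 0, 92],
  [52, 1, 0, 0, 92],
  [52, 1, 0, 0, 92],
])

```text
time_s: 9.45
position: [0.4045, 0.3192, 0.0445]
tool_rot: [-2.21, 1.569, -2.566]
contact_force: [0.6, 0.1, -0.8]
grip_width: 0.644
```

```bash
python3 go.py .4039 .3193 .044 69.6; python3 -c "
from h import *
im,d=get_image('side'); a=cv2.resize(im[270:400,180:360],None,fx=3,fy=3)
im,d=get_image('top'); b=cv2.resize(im[185:265,80:205],None,fx=3,fy=3)
c=np.zeros((390+240,540,3),np.uint8)[:600]; c[:390]=a; c[390:600,:375]=b[:210]; cv2.imwrite('pics/s5.png',c)"
```

```text
mm [ 0.4795 -0.1083 -0.5693] turn 0.031062832322561462
9.45 [0.4045 0.3192 0.0445] [ 0.5777  0.5669  1.8721  0.      0.7041 -0.6376] [ 0.6361  0.1052 -0.7663] 0.6439795225666456 tilt [-0.0012 -0.0008 -1.    ]
```

View pics/s5.png

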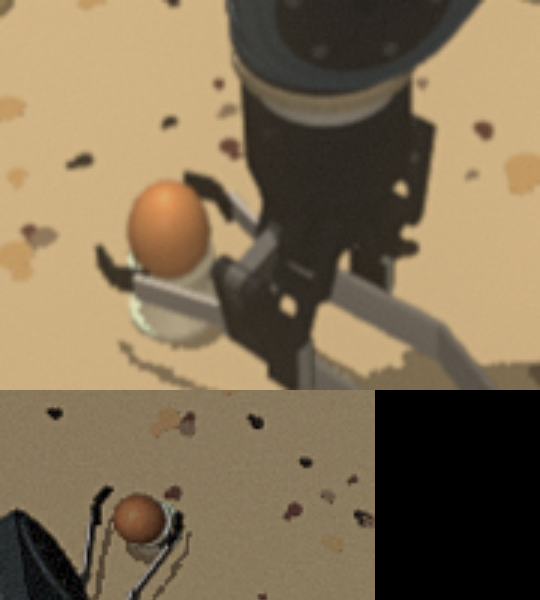

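Egg at (170,230) stands between both tips (105,265) and (200,185); top view also shows it centred. Close slowly, compensating for the pads' forward swing.

Emit:
arm_command([
  [0, 0, 0, 0, 100],
  [-1, 0, 0, 0, 108],
  [-1, 0, 0, 0, 114],
  [-2, 0, 0, 0, 120],
  [-2, 0, 0, 0, 122],
])

```text
time_s: 10.05
position: [0.4049, 0.3195, 0.0475]
tool_rot: [1.04, 1.57, 0.685]
contact_force: [0.4, 0.6, -1.2]
grip_width: 0.525
```

Emit:
arm_command([
  [0, 0, 0, 0, 126],
  [0, 0, 0, 0, 130],
  [0, 0, 0, 0, 135],
  [0, 0, 0, 0, 140],
  [0, 0, 0, 0, 140],
], grip_force=30)

```text
time_s: 10.55
position: [0.4048, 0.3194, 0.0473]
tool_rot: [-2.377, 1.571, -2.732]
contact_force: [-1.6, 0.2, -1.1]
grip_width: 0.502
```

Emit:
arm_command([
  [0, 0, 0, 0, 160],
  [0, 0, 0, 0, 180],
  [0, 0, 0, 0, 180],
  [0, 0, 0, 0, 180],
  [0, 0, 0, 0, 180],
], grip_force=40)

```text
time_s: 11.05
position: [0.4048, 0.3195, 0.0473]
tool_rot: [1.142, 1.571, 0.786]
contact_force: [-0.6, -1.4, -0.1]
grip_width: 0.494
```

```bash
python3 go.py .4039 .3193 .046 69.6; python3 -c "
from h import *
im,d=get_image('side'); a=cv2.resize(im[270:400,180:360],None,fx=3,fy=3)
im,d=get_image('top'); b=cv2.resize(im[185:265,80:205],None,fx=3,fy=3)
c=np.zeros((390+240,540,3),np.uint8)[:600]; c[:390]=a; c[390:600,:375]=b[:210]; cv2.imwrite('pics/s6.png',c)"
```

```text
mm [ 1.3116 -0.4766 -0.8073] turn 0.033201171160840204
11.05 [0.4048 0.3195 0.0473] [ 0.5778  0.5618  1.8712  0.      0.7086 -0.6375] [-0.5618 -1.3896 -0.1324] 0.4943990336510932 tilt [ 0.  0. -1.]
```

View pics/s6.png

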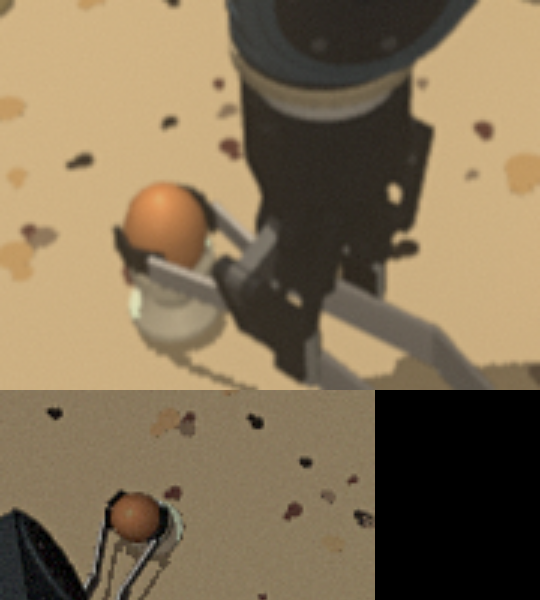

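Closed at 42 mm on the egg, as specified. Lift straight and slowly.

Emit:
arm_command([
  [-3, 0, 0, 0, 180],
  [-8, 0, 0, 0, 180],
  [-15, 0, 0, 0, 180],
  [-25, 0, 0, 0, 180],
  [-35, 0, 0, 0, 180],
])

```text
time_s: 11.65
position: [0.4049, 0.3196, 0.0834]
tool_rot: [0.994, 1.57, 0.639]
contact_force: [-1.3, 0.4, -1.8]
grip_width: 0.492
```

Emit:
arm_command([
  [-15, 0, 0, 0, 180],
  [-35, 0, 0, 0, 180],
  [-60, 0, 0, 0, 180],
  [-80, 0, 0, 0, 180],
  [-90, 0, 0, 0, 180],
])

```text
time_s: 12.15
position: [0.4054, 0.3198, 0.1747]
tool_rot: [0.938, 1.568, 0.583]
contact_force: [-0.0, -0.5, -2.1]
grip_width: 0.495
```

```bash
python3 go.py .455 -.2215 .17 69.6; python3 -c "
from h import *
im,d=get_image('side'); a=cv2.resize(im[180:400,160:380],None,fx=2.7,fy=2.7); cv2.imwrite('pics/s7.png',a)"
```

```text
mm [   3.9198 -490.2347  234.9111] turn 0.03546634775130997
12.15 [0.4054 0.3198 0.1747] [ 0.5778  0.358   1.7972  0.      0.9833 -0.6376] [-0.0242 -0.4752 -2.0853] 0.4950980812723273 tilt [ 0.0025  0.0017 -1.    ]
```

View pics/s7.png

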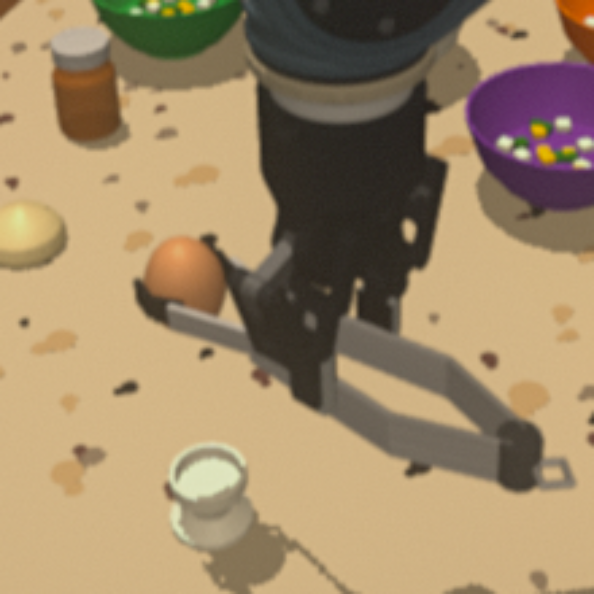

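Egg is in the tongs at (185,280), cup standing at (210,500). Carry to the white bowl.

Emit:
arm_command([
  [0, -9, 4, 0, 180],
  [0, -26, 12, 0, 180],
  [0, -52, 25, 0, 180],
  [0, -83, 40, 0, 180],
  [0, -115, 55, 0, 180],
])

```text
time_s: 12.7
position: [0.4155, 0.1907, 0.1711]
tool_rot: [-2.417, 1.569, -2.772]
contact_force: [0.2, 0.5, -1.7]
grip_width: 0.493
```

Emit:
arm_command([
  [0, -33, 16, 0, 180],
  [0, -66, 32, 0, 180],
  [0, -99, 48, 0, 180],
  [0, -132, 64, 0, 180],
  [0, -165, 80, 0, 180],
])

```text
time_s: 13.2
position: [0.4329, 0.0081, 0.1713]
tool_rot: [-2.823, 1.569, 3.104]
contact_force: [0.1, -0.7, -1.8]
grip_width: 0.496
```

Emit:
arm_command([
  [0, -33, 16, 0, 180],
  [0, -64, 31, 0, 180],
  [0, -92, 44, 0, 180],
  [0, -112, 54, 0, 180],
  [0, -125, 60, 0, 180],
])

```text
time_s: 13.7
position: [0.4458, -0.1297, 0.1713]
tool_rot: [-3.068, 1.569, 2.859]
contact_force: [-0.7, -0.3, -1.4]
grip_width: 0.495
```

```bash
python3 go.py .455 -.2215 .17 69.6
python3 - <<'E'
from h import *
from scipy.optimize import least_squares
np.set_printoptions(precision=4,suppress=True)
for c in('side','top'):
    d=np.load(f'{c}0.npy'); P,_,_=cloud(c,d,np.ones(d.shape,bool))
    k=(np.hypot(P[:,0]-.558,P[:,1]+.26)<.1)&(P[:,2]>.064)&(P[:,2]<.078); Q=P[k,:2]
    r=least_squares(lambda p:np.hypot(*(Q-p).T)-.0765,(.558,-.26),loss='soft_l1',f_scale=.002); print(c,len(Q),r.x,np.median(abs(r.fun)))
    for t in models.silhouettes(c,'egg')[:2]: print(t['confidence'],t['extent'])
E
```

```text
mm [  1.2021 -82.8081  40.7232] turn -0.0486381838392731
13.7 [ 0.4458 -0.1297  0.1713] [-0.3833  0.2766  1.9257 -0.0002  0.9411 -1.5971] [-0.7105 -0.3328 -1.3715] 0.495384082611878 tilt [-0.0017  0.0005 -1.    ]
side 348 [ 0.5635 -0.2562] 0.001670229407882036
0.76 [215.5, 268.7, 244.2, 296.8]
top 386 [ 0.564  -0.2579] 0.0020534573704502138
0.62 [118.9, 217.3, 137.7, 235.3]
```

Emit:
arm_command([
  [0, -22, 12, 0, 180],
  [0, -45, 26, 0, 180],
  [0, -64, 37, 0, 180],
  [0, -75, 43, 0, 180],
  [0, -78, 45, 0, 180],
])

```text
time_s: 14.3
position: [0.4616, -0.2169, 0.1719]
tool_rot: [2.829, 1.57, 2.473]
contact_force: [-0.0, 0.4, -2.2]
grip_width: 0.492
```

Emit:
arm_command([
  [0, 0, 0, 0, 180],
  [0, 0, 0, 0, 180],
  [0, 0, 0, 0, 180],
  [0, 0, 0, 0, 180],
])

```text
time_s: 14.7
position: [0.4617, -0.2163, 0.1724]
tool_rot: [1.831, 1.571, 1.476]
contact_force: [1.3, 0.0, -1.7]
grip_width: 0.493
```

```bash
python3 go.py .4604 -.2187 .17 69.6
python3 - <<'E'
from h import *
np.set_printoptions(precision=4,suppress=True)
a,da=get_image('side'); b,db=get_image('top'); cv2.imwrite('pics/f.png',np.vstack([cv2.resize(a[80:400,180:480],(560,340)),cv2.resize(b[90:330,80:440],(400,256))] and [np.hstack([cv2.resize(a,(400,300)),cv2.resize(b,(400,300))])]))
for c,im,d in(('side',a,da),('top',b,db)):
    h=cv2.cvtColor(im,cv2.COLOR_BGR2HSV); P,u,v=cloud(c,d,np.ones(d.shape,bool))
    k=(np.hypot(P[:,0]-.5635,P[:,1]+.257)<.04)&(P[:,2]>.14)&(P[:,2]<.24)&(h[v,u,0]<18)&(h[v,u,1]>90)
    print(c,k.sum(),P[k].min(0) if k.any() else '',P[k].max(0) if k.any() else '',np.median(P[k],0))
E
```

```text
mm [ 2.3665 -2.683  -0.3829] turn 0.06786185663645483
14.7 [ 0.4617 -0.2163  0.1724] [-0.5295  0.3516  1.8136  0.0001  0.9763 -1.7455] [ 1.2618  0.0076 -1.6906] 0.49320838720701343 tilt [ 0.      0.0001 -1.    ]
side 250 [ 0.5429 -0.2681  0.1554] [ 0.5864 -0.2253  0.2092] [ 0.5608 -0.2397  0.1922]
top 159 [ 0.5509 -0.2747  0.1761] [ 0.5851 -0.2325  0.2134] [ 0.5673 -0.2543  0.2029]
```

View pics/f.png

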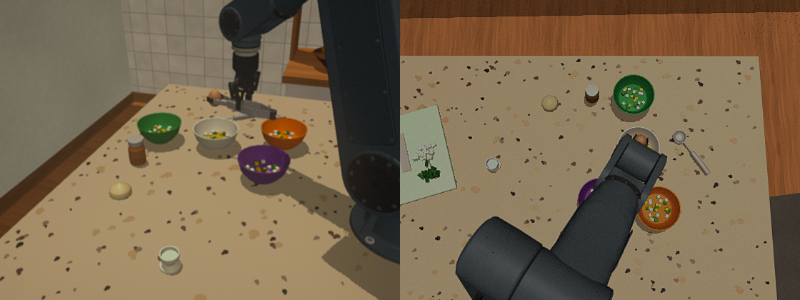

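The egg is over the white bowl. By depth it is within about 3 mm of the bowl's centre, with its bottom at z ≈ 0.155 against a rim at 0.07. The cup stands and the other things have not moved.

```bash
python3 -c "
from h import *
print(hand_in(), monitor.sense()['time_s'])"
```

```text
the job is handed in; nothing more can be done
the job is handed in; nothing more can be done
```

The job is done and handed in. I gripped the tongs, closed them on the egg, lifted it out of the cup and carried it over the white salad bowl. The arm still holds it there at 40 N grip, after about 15 s of the 48 s allowed.

**Last checks:**
- **Egg position:** depth puts the egg about 3 mm from the bowl's centre, with its lowest point at z ≈ 0.155 m, about 85 mm above the rim.
- **Grip:** the opening was steady at 42 mm, the width given for the tongs closed on the egg.
- **Surroundings:** the egg cup is standing, and in the last pictures the bowl and other things look unmoved. I checked this by eye and did not measure it.

**What went wrong or disagreed:**
- The fingertips pressed on the counter with about 14 N while closing on the tongs, so I raised them 3 mm before going on.
- My first bowl estimate was about 6 mm off the rim fit from depth, which I used instead.
- At the end, the top-camera network still reported an egg at the old cup place. That was a false detection: the picture and depth show the egg in the tongs.

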